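# Start the dryer from the pay console

### The job

Start the dryer at the pay console on the counter, in this order: press down the raised, orange-striped end of the white rocker until it is tipped right over, then push the blue tab of the coin slide straight in, all the way to the coin box, then press the green key right down, hold it down for two seconds and let it come up again. Use the closed fingers as you would a fingertip: nothing is to be gripped or lifted, the red and yellow keys must not be pressed, the rocker must stay tipped and the slide must stay in, and everything else on the counter stays where it is.

Things in the scene. Friction and masses are not known exactly. Their poses are not given: they have to be found in the camera images.
- console: low fixed console, white slab with black deck, 270 (x) x 380 (y) x 30 mm; origin on the counter, 20 mm nearer the robot than the slab's centre; x axis points away from the robot. Coin chute in the middle; rocker and green, red and yellow keys stand on four places 50 mm before/behind and 110 mm left/right of the origin, swapping places from run to run.
- rocker (a joint): white paddle rocker, 70 x 36 x 8 mm, in a grey housing 84 x 50 x 13 mm, pivoting about its middle 18 mm above the deck. 0 rad: off, orange-striped end raised; 0.44 rad: tipped right over, striped end down level with the housing. No spring: friction (0.05 N m) keeps it where it is left; pressing takes 2 to 5 N.
- rocker_on (a point): centre of the orange stripe on the rocker's top face, where to press, 26 mm from the pivot; about 28 mm above the deck when raised, 16 mm when tipped over. It lies on the side of the pivot away from the robot (+x of the console, give or take 0.2 rad).
- slide (a joint): coin slide: aluminium tray with brass coins and an upright blue tab, sliding along the console's +x, away from the robot. 0: fully out; 0.045 m: fully home against its stop, tab 3 mm from the white coin box; starts between 0 and 0.010. Friction about 3 N, no spring: it stays where it is left.
- slide_face (a point): centre of the near face of the blue tab, the face to push; its x axis is the pushing direction. Tab 10 mm thick, 48 mm wide, 28 mm tall, 8 to 36 mm above the deck; this point is 22 mm above the deck. Under and before it lies a steel guide plate, 6 mm thick. The coin box behind is 80 mm wide and 46 mm tall above the deck.
- start (a joint): travel of the green key: 0 up, 0.006 m right down; a spring returns it, fully down takes 5 N
- start_top (a point): green round key, 32 mm across, axis upright; the point is the centre of its top face (22 mm above the console's deck when up), in a grey housing 48 mm across and 12 mm tall
- cancel (a joint): travel of the red key, not to be pressed: 0 up, 0.006 m right down
- cancel_top (a point): red round key, 32 mm across, axis upright; the point is the centre of its top face (22 mm above the console's deck when up), in a grey housing 48 mm across and 12 mm tall
- delicate (a joint): travel of the yellow key, not to be pressed: 0 up, 0.006 m right down
- delicate_top (a point): yellow round key, 32 mm across, axis upright; the point is the centre of its top face (22 mm above the console's deck when up), in a grey housing 48 mm across and 12 mm tall
- tokens: loose brass stack of tokens, 26 mm across, 32 mm tall, standing on the console near its right edge; origin under its centre. Leave alone.
- tin: loose amber jar, 48 mm across, 60 mm tall, standing on the console's far edge, behind the coin box; origin under its centre. Leave alone.
- detergent: loose blue detergent bottle, 80 mm across, 200 mm tall, right of the console; origin under its centre. Leave alone.
- spray: loose white bottle with red cap, 60 mm across, 170 mm tall, left of the console; origin under its centre. Leave alone.
- scoop: loose clear measuring mug, 70 mm across, 70 mm tall, left of the console; origin under its centre. Leave alone.
- sheets: loose cardboard box, 70 x 130 x 90 mm, beyond and left of the console; origin under its centre. Leave alone.
- brush: loose brush lying on the counter right of the console, along its x axis; origin on its underside. Leave alone.

How it is judged:
On the way, in this order (a step that is already met when the one before it is completed fails the run):
1. the rocker is tipped over (beyond 0.36 of 0.44 rad) (value of joint rocker above 0.36 rad), for 0.1 s.
2. the coin slide is home (beyond 41 of 45 mm) (value of joint slide above 0.041 m), for 0.1 s.
3. the green key is held down (beyond 4.5 of 6 mm) for a second and a half (value of joint start above 0.0045 m), for 1.5 s.
At the end, for the whole second after the job is handed in: rocker beyond 0.35 rad, coin slide beyond 40 mm, all three keys up (less than 2 mm), every loose thing at rest within 20 mm of where it stood (value of joint rocker above 0.35 rad and value of joint slide above 0.04 m and value of joint each of start, cancel, delicate below 0.002 m and distance of each of tokens, tin, detergent, spray, scoop, sheets, brush from where it was at the start of the episode below 0.02 m and linear speed of each of tokens, tin, detergent, spray, scoop, sheets, brush below 0.02 m/s); the robot touches nothing.
It fails at once if the red or yellow key was pressed (3 mm) (value of joint any of cancel, delicate above 0.003 m).
It fails at once if the coin slide was pushed in (beyond 20 mm) before the rocker was tipped (value of joint slide above 0.02 m and value of joint rocker below 0.34 rad).
It fails at once if the green key was pressed (3 mm) before the rocker was tipped and the slide was home (value of joint start above 0.003 m and (value of joint rocker below 0.34 rad or value of joint slide below 0.039 m)).
It fails at once if a loose thing was moved, lifted or carried (more than 20 mm) (distance of any of tokens, tin, detergent, spray, scoop, sheets, brush from where it was at the start of the episode above 0.02 m).
It also fails if it takes over 48 s, if anything falls off the work surface, if the arm or the gripper's body presses on something with over 40 N, if the wrist force passes 120 N, or if a joint passes its speed limit or range.

### The arm

A 6-joint arm with a two-finger parallel gripper is mounted at the origin on the work surface. World frame = base frame: x ahead of the robot, y to its left, z up, the work surface at z = 0. Lengths are in m, angles in rad, forces in N, time in s.
With the tool pointing down it reaches from about 0.35 to 0.975 m from the base axis. Payload 4.9 kg.
Tool frame: the origin (TCP) lies midway between the tips of the shut fingers; the grasp point (between the pads) lies 19 mm behind it; z points along the fingers, y is the line along which they close (so a half turn about z gives the same grasp; the last joint's range is limited). The gripper opens to 85 mm and grips with 20 to 120 N. Pads are 22 mm wide; open, the fingers measure 114 mm over their backs; the gripper's body (76 mm by 85 mm) begins 54 mm behind the grasp point. The pads swing forward as they close: fully open they stand 13 mm farther back than shut.
Start: joints at [1.066, 0.053, 1.613, -0, 1.476, -0.119], TCP at [0.235, 0.579, 0.231] pointing down, gripper open.
Joint ranges: [-3.01, 3.01], [-1.01, 2.22], [0.06, 2.58], [-1.02, 4.17], [0.09, 2.62], [-3.14, 3.14]. Speed limits (rad/s): [2.57, 2.57, 3.14, 3.14, 3.14, 3.14].

### API

Orientations are given as a rotation vector (axis times angle).
In Python, from station import ctrl, optics, job gives the robot as it stands.
- The arm moves only by the shell command python3 -m jog 'ROWS' [OPENING] [FORCE]. ROWS is JSON, a list of rows, each a list of 2 entries, a list of its own where there are three numbers: the shift along the tool's x, y, z in m, then the turn, a rotation vector about the tool's x, y, z in rad. A call has 1 to 5 rows; each row is the pose to reach, as a shift and turn from the pose commanded when the call began, along the tool's axes at that moment; what a row does not reach only later rows make up. A row lasts 1/10 s, in which the tool goes at most 50 mm and 8.59 degrees, less where a joint would pass 70% of its speed; a pose out of reach is approached as far as the arm can. A call with a gripper value outside its range is refused whole. OPENING is the opening, from 0 (shut) to 1 (fully open), set as the call begins (- or left out, the last holds). The fingers move at their own pace and stop on an object; FORCE is the grip in N (left out, the last holds). Time passes only in rows, so rows that repeat a pose let the fingers close. It gives the time, the measured TCP pose, the force, the opening and the grip force at its end, in the units of the state.
- ctrl.get_obs(): the state, without advancing time (a new reading comes with each control period).
- optics.get_image(name): name is "scene" or "top"; returns a dict with "image" (480x640x3 uint8, blue, green, red), "fx", "fy", "cx", "cy" (pixels), "D" ([k1, k2, p1, p2, k3] as OpenCV has them; the pictures are not rectified), "rvec" (rotation vector, rad) and "tvec" (3), from world to camera coordinates, as OpenCV has them. Camera axes: x right, y down, z forward; pixel columns grow to the right and rows downward; lengths in m; the calibration is good to about 2 mm. A picture is of the moment at which its call begins. There is no depth.
- job.finish_job(): hands the job in; it is judged then, once.
The state is a dict: "t": time; "q": joint angles; "dq": joint speeds; "effort": joint torques, N m; "tool_pos": TCP position; "tool_rot": TCP orientation; "contact_force": force on the tool from outside, world axes, zero at the start; "wrist_torque": the same for the moment, N m; "opening": finger opening in m; "grip_force": force on a finger pad.
Only numpy, scipy, OpenCV 4.12 (cv2) and the standard library are available. Lean on these libraries where they do the work, as an engineer would, in place of code of your own. Each camera call takes 0.05 s, during which the arm holds its last target. There are 200 camera calls.

## Working session

There is one attempt and no reset: what is moved stays moved. The work goes in short steps, Python scripts to look and compute and a shell command to move; the robot and the scene stay as the last step left them, time stands still between calls to the robot, and variables do not carry over. Pictures are saved under pics/ and viewed, at most 10 in all, crops included, and the job is handed in when it is done.

```bash
mkdir -p pics; ls; python3 - <<'E'
from station import ctrl, optics
import cv2
for n in("scene","top"):
    d=optics.get_image(n); cv2.imwrite(f"pics/{n}0.png",d["image"])
    print(n,{k:v for k,v in d.items() if k!="image"})
print(ctrl.get_obs())
E
```

```text
pics
scene {'fx': 442.13616958372364, 'fy': 442.13616958372364, 'cx': 318.41784036927294, 'cy': 242.2772468928254, 'D': array([-0.10068681,  0.        ,  0.        ,  0.        ,  0.        ]), 'rvec': array([ 2.25737362,  1.09434309, -0.38766244]), 'tvec': array([-0.39453151, -0.30986558,  1.27689156])}
top {'fx': 575.1588452087238, 'fy': 575.1588452087238, 'cx': 313.60170304273, 'cy': 239.7362235608273, 'D': array([0.0082443, 0.       , 0.       , 0.       , 0.       ]), 'rvec': array([ 2.14351296, -2.18918654,  0.14027729]), 'tvec': array([0.02276001, 0.58401517, 1.18283542])}
{'t': 0.1, 'q': array([ 1.06598188e+00,  5.33015026e-02,  1.61419920e+00, -4.12607534e-05,
        1.47599847e+00, -1.18994601e-01]), 'dq': array([-1.71755314e-03, -1.25852426e-03, -3.51402837e-03, -3.00829321e-04,
        7.00250885e-04, -4.20561168e-05]), 'effort': array([ 1.44154579e-03, -3.94901240e+01, -3.71363997e+01, -4.99739156e-05,
        3.90214656e-03,  4.57886017e-06]), 'tool_pos': array([0.23492263, 0.57853979, 0.23015396]), 'tool_rot': array([-6.02181462e-01, -3.08278179e+00,  2.86955623e-03]), 'contact_force': array([-0.23909904,  0.70414069, -1.0304712 ]), 'wrist_torque': array([ 0.01787199, -0.01306512, -0.07368367]), 'grip_force': 0.0, 'opening': 0.08542898381625905}
```

View pics/top0.png

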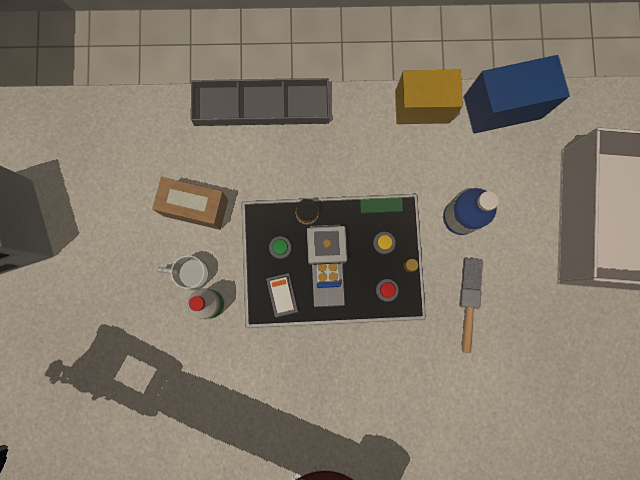

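View pics/scene0.png

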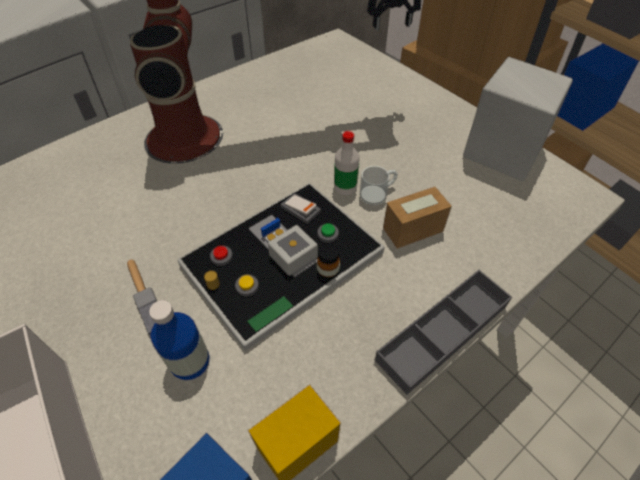

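The top view shows the rocker near-left (280,295), green key far-left (280,247), blue tab (328,285), red (387,290) and yellow (385,243). I'll enlarge this area.

```bash
cat > h.py <<'E'
import numpy as np, cv2
from station import ctrl, optics
def ray(d,u,v,z):
    K=np.array([[d["fx"],0,d["cx"]],[0,d["fy"],d["cy"]],[0,0,1]])
    p=cv2.undistortPoints(np.array([[[u,v]]],float),K,d["D"])[0,0]
    R=cv2.Rodrigues(d["rvec"])[0]; c=-R.T@d["tvec"]; r=R.T@np.array([*p,1])
    return c+r*(z-c[2])/r[2]
def rel(target,yaw=None):
    "shift in tool axes from measured pose"
    o=ctrl.get_obs(); R=cv2.Rodrigues(o["tool_rot"])[0]
    return R.T@(np.array(target)-o["tool_pos"])
E
python3 - <<'E'
import cv2
im=cv2.imread("pics/top0.png")[190:335,238:430]
cv2.imwrite("pics/c1.png",cv2.resize(im,None,fx=4,fy=4,interpolation=cv2.INTER_CUBIC))
E
```

```text
(no output)
```

View pics/c1.png

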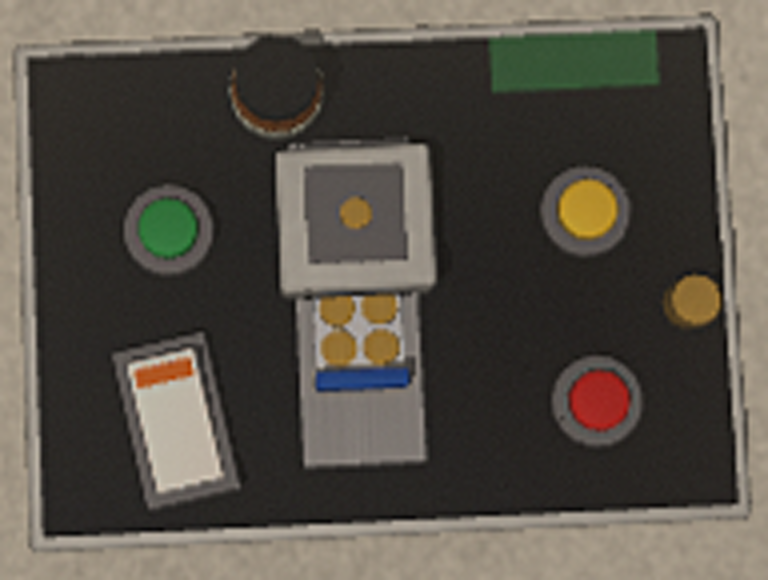

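Crop (x4, offset 238,190): stripe at (164,372), green (168,228), tab near edge (316,388)-(410,385), red (600,401), yellow (587,210).

```bash
python3 - <<'E'
from h import *
np.set_printoptions(precision=4,suppress=True)
d=optics.get_image("top")
R=cv2.Rodrigues(d["rvec"])[0]; print("cam",-R.T@d["tvec"])
P={}
for n,u,v,z in [("stripe",164,372,.058),("green",168,228,.052),("red",600,401,.052),("yellow",587,210,.052),
 ("tabL",316,388,.066),("tabR",410,385,.066),("tabfarL",316,372,.066),("rkNL",150,508,.043),("rkNR",240,488,.043),("rkFL",113,353,.043),("rkFR",205,334,.043),
 ("NL",33,548,.03),("NR",747,515,.03),("FL",17,48,.03),("FR",715,17,.03),("tin",277,85,.09),("boxNL",283,297,.076),("boxNR",437,288,.076)]:
    P[n]=ray(d,u/4+238-.4,v/4+190-.4,z); print(n,P[n][:2])
print("sizes",np.linalg.norm(P["NL"]-P["NR"]),np.linalg.norm(P["NL"]-P["FL"]),np.linalg.norm(P["tabL"]-P["tabR"]))
# console pose from slab corners
obj=np.array([[-.115,.19],[-.115,-.19],[.155,.19],[.155,-.19]]);w=np.array([P[k][:2] for k in("NL","NR","FL","FR")])
A=obj-obj.mean(0);B=w-w.mean(0);th=np.arctan2((A[:,0]*B[:,1]-A[:,1]*B[:,0]).sum(),(A*B).sum())
Rt=np.array([[np.cos(th),-np.sin(th)],[np.sin(th),np.cos(th)]]);o=w.mean(0)-Rt@obj.mean(0)
print("yaw",th,"o",o)
for n in("stripe","green","red","yellow","tabL","tabR"):print(n,"console",Rt.T@(P[n][:2]-o))
print("rk yaw",[np.arctan2(*(P[a]-P[b])[[1,0]]) for a,b in(("rkFL","rkNL"),("rkFR","rkNR"))])
s=ctrl.get_obs();print(cv2.Rodrigues(s["tool_rot"])[0])
E
```

```text
cam [0.442  0.0265 1.2428]
stripe [0.4944 0.0846]
green [0.5693 0.0817]
red [ 0.4749 -0.1399]
yellow [ 0.5743 -0.1368]
tabL [0.4842 0.0068]
tabR [ 0.4847 -0.0412]
tabfarL [0.4924 0.0067]
rkNL [0.4251 0.0936]
rkNR [0.4343 0.0469]
rkFL [0.5055 0.1117]
rkFR [0.5143 0.0637]
NL [0.4056 0.1555]
NR [ 0.4145 -0.2178]
FL [0.67   0.1619]
FR [ 0.6795 -0.2123]
tin [0.6371 0.0236]
boxNL [0.5303 0.0227]
boxNR [ 0.5333 -0.0557]
sizes 0.3733419117978226 0.26452683091995277 0.048017645584459465
yaw 0.023872553830462332 o [ 0.5224 -0.0287]
stripe console [-0.0253  0.1139]
green console [0.0495 0.1092]
red console [-0.0502 -0.1101]
yellow console [ 0.0493 -0.1093]
tabL console [-0.0373  0.0364]
tabR console [-0.038  -0.0116]
rk yaw [np.float64(0.22196117025537113), np.float64(0.2065540932364558)]
[[-0.9265  0.3763 -0.0007]
 [ 0.3763  0.9265 -0.0014]
 [ 0.0001 -0.0016 -1.    ]]
```

```bash
python3 -m jog '[[[-0.17,-0.144,0],[0,0,-0.41]],[[-0.17,-0.144,0],[0,0,-0.41]],[[-0.17,-0.144,0],[0,0,-0.41]],[[-0.17,-0.144,0],[0,0,-0.41]],[[-0.17,-0.144,0],[0,0,-0.41]]]' 0; python3 - <<'E'
from h import *
print(rel([.4945,.0846,.10]),cv2.Rodrigues(ctrl.get_obs()["tool_rot"])[0].round(3))
E
```

```text
t: 0.65
tool_pos: [0.3395, 0.3788, 0.2309]
tool_rot: [-0.034, 3.141, -0.002]
contact_force: [-0.2, 0.8, -0.0]
opening: 0.0118
grip_force: 0.0
[-0.14858019 -0.29734509  0.13123359] [[-1.    -0.022  0.   ]
 [-0.022  1.    -0.001]
 [-0.    -0.001 -1.   ]]
```

```bash
python3 -m jog '[[[-0.148,-0.297,0],[0,0,0]],[[-0.148,-0.297,0],[0,0,0]],[[-0.148,-0.297,0],[0,0,0]],[[-0.148,-0.297,0],[0,0,0]],[[-0.148,-0.297,0],[0,0,0]]]'; python3 - <<'E'
from h import *
print(rel([.4945,.0846,.085]))
E
```

```text
t: 1.15
tool_pos: [0.4557, 0.1588, 0.2312]
tool_rot: [-0.038, 3.141, 0.0]
contact_force: [0.8, -0.2, 1.0]
opening: -0.0001
grip_force: 0.0
[-0.03690477 -0.07510773  0.14619426]
```

```bash
python3 -m jog '[[[-0.037,-0.075,0],[0,0,0]],[[-0.037,-0.075,0],[0,0,0]],[[-0.037,-0.075,0.05],[0,0,0]],[[-0.037,-0.075,0.1],[0,0,0]],[[-0.037,-0.075,0.146],[0,0,0]]]'; python3 -m jog '[[[0,0,0],[0,0,0]],[[0,0,0],[0,0,0]]]';python3 - <<'E'
from h import *
d=optics.get_image("scene"); im=d["image"][150:300,210:410]
cv2.imwrite("pics/s1.png",cv2.resize(im,None,fx=4,fy=4,interpolation=cv2.INTER_CUBIC))
print(rel([.4945,.0846,.058]))
E
```

```text
t: 1.65
tool_pos: [0.4938, 0.086, 0.0834]
tool_rot: [-0.036, 3.141, 0.0]
contact_force: [0.0, 0.4, -0.2]
opening: 0.0003
grip_force: 0.0
t: 1.85
tool_pos: [0.4938, 0.0866, 0.0853]
tool_rot: [0.038, -3.14, -0.0]
contact_force: [1.2, -1.2, 1.3]
opening: 0.0
grip_force: 0.0
[ 0.00118366 -0.00208708  0.02945474]
```

View pics/s1.png

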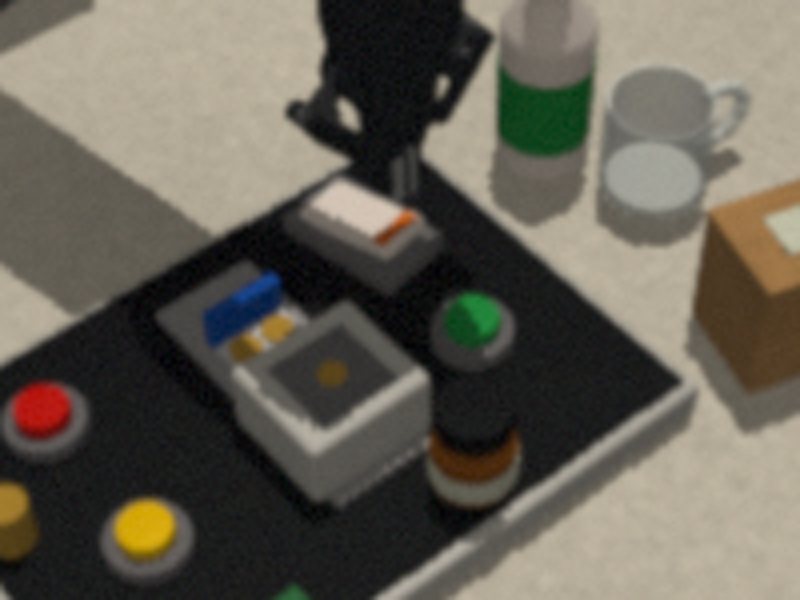

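Fingers (405,175) are right above the stripe (397,226). Pressing.

```bash
python3 -m jog '[[[-0.003,-0.002,0.015],[0,0,0]],[[-0.003,-0.002,0.022],[0,0,0]],[[-0.003,-0.002,0.028],[0,0,0]],[[-0.003,-0.002,0.033],[0,0,0]],[[-0.003,-0.002,0.036],[0,0,0]]]'; python3 -m jog '[[[0,0,0.001],[0,0,0]],[[0,0,0.001],[0,0,0]]]'
```

```text
t: 2.4
tool_pos: [0.4985, 0.0848, 0.05]
tool_rot: [-0.038, 3.139, 0.0]
contact_force: [1.7, 0.2, 3.0]
opening: -0.0003
grip_force: 1.7
t: 2.6
tool_pos: [0.498, 0.0847, 0.0489]
tool_rot: [-0.038, 3.14, 0.0]
contact_force: [2.0, 0.3, 2.9]
opening: -0.0
grip_force: 1.4
```

Contact, still yielding; go a bit further until the stop is felt.

```bash
python3 -m jog '[[[0,0,0.001],[0,0,0]],[[0,0,0.002],[0,0,0]],[[0,0,0.002],[0,0,0]]]'; python3 -m jog '[[[0,0,0.001],[0,0,0]],[[0,0,0.002],[0,0,0]],[[0,0,0.002],[0,0,0]]]'
```

```text
t: 2.9
tool_pos: [0.498, 0.0847, 0.0473]
tool_rot: [-0.038, 3.14, 0.0]
contact_force: [2.2, 1.9, 6.1]
opening: -0.0
grip_force: 3.1
t: 3.2
tool_pos: [0.4982, 0.0847, 0.0469]
tool_rot: [-0.038, 3.141, -0.0]
contact_force: [-3.3, 0.2, 15.4]
opening: -0.0001
grip_force: 7.3
```

Hard stop reached (15 N). Lift and go before the blue tab.

```bash
python3 -m jog '[[[0,0,-0.04],[0,0,0]],[[0,0,-0.07],[0,0,0]],[[0.028,-0.04,-0.07],[0,0,0]],[[0.055,-0.08,-0.07],[0,0,0]],[[0.055,-0.1,-0.07],[0,0,0]]]'; python3 -m jog '[[[0,0,0],[0,0,0]],[[0,0,0.02],[0,0,0]],[[0,0,0.02],[0,0,0]]]';python3 - <<'E'
from h import *
d=optics.get_image("scene"); im=d["image"][150:300,210:410]
cv2.imwrite("pics/s2.png",cv2.resize(im,None,fx=4,fy=4,interpolation=cv2.INTER_CUBIC))
print(rel([.445,-.017,.046]))
E
```

```text
t: 3.7
tool_pos: [0.4405, -0.0178, 0.1123]
tool_rot: [0.036, -3.136, -0.0]
contact_force: [0.7, -0.2, 0.6]
opening: 0.0006
grip_force: 0.0
t: 4.0
tool_pos: [0.4421, -0.0157, 0.0913]
tool_rot: [0.038, -3.134, -0.003]
contact_force: [-0.1, -0.4, 0.1]
opening: -0.0
grip_force: 0.0
[-0.00232742 -0.00142208  0.04638309]
```

View pics/s2.png

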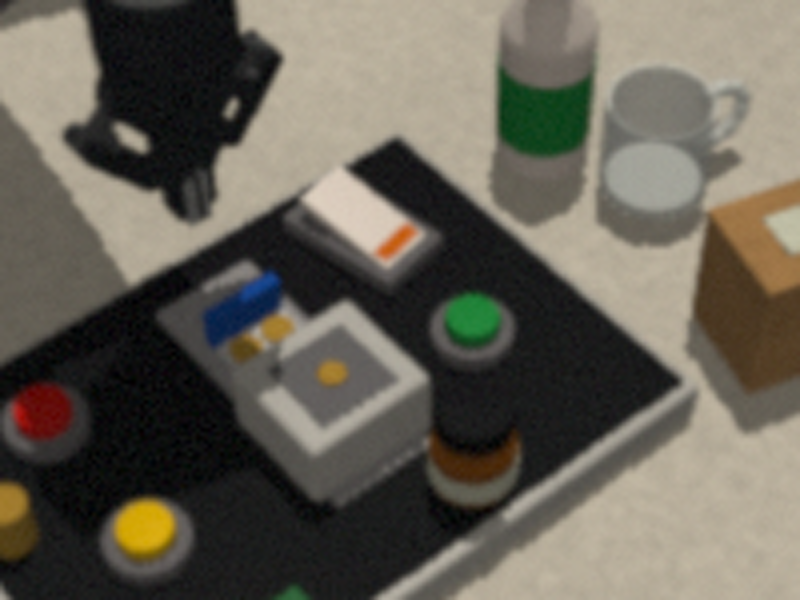

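The rocker is tipped (striped end (396,242) level with its housing); fingers at (190,205) in front of the tab. Lower and push.

```bash
python3 -m jog '[[[0,-0.001,0.03],[0,0,0]],[[0,-0.001,0.045],[0,0,0]],[[-0.01,-0.001,0.045],[0,0,0]],[[-0.02,-0.001,0.045],[0,0,0]],[[-0.026,-0.001,0.045],[0,0,0]]]'; python3 -m jog '[[[-0.008,0,0],[0,0,0]],[[-0.014,0,0],[0,0,0]],[[-0.02,0,0],[0,0,0]],[[-0.026,0,0],[0,0,0]],[[-0.03,0,0],[0,0,0]]]'
```

```text
t: 4.55
tool_pos: [0.4732, -0.017, 0.0511]
tool_rot: [-0.039, 3.138, -0.001]
contact_force: [0.8, -0.2, 1.2]
opening: 0.0002
grip_force: 1.4
t: 5.05
tool_pos: [0.5011, -0.0163, 0.0493]
tool_rot: [0.038, -3.141, -0.0]
contact_force: [-2.6, 0.2, 2.5]
opening: 0.0001
grip_force: 1.7
```

```bash
python3 -m jog '[[[-0.002,0,0],[0,0,0]],[[-0.004,0,0],[0,0,0]],[[-0.004,0,0],[0,0,0]]]'
```

```text
t: 5.35
tool_pos: [0.505, -0.0162, 0.0493]
tool_rot: [-0.038, 3.141, 0.0]
contact_force: [-1.4, 0.8, 0.3]
opening: -0.0001
grip_force: 0.6
```

```bash
python3 -m jog '[[[-0.002,0,0],[0,0,0]],[[-0.004,0,0],[0,0,0]],[[-0.004,0,0],[0,0,0]]]'; python3 -m jog '[[[-0.002,0,0],[0,0,0]],[[-0.003,0,0],[0,0,0]],[[-0.003,0,0],[0,0,0]]]'
```

```text
t: 5.65
tool_pos: [0.5088, -0.0161, 0.0492]
tool_rot: [-0.038, 3.141, 0.0]
contact_force: [-1.8, 0.3, 0.4]
opening: 0.0001
grip_force: 1.0
t: 5.95
tool_pos: [0.51, -0.016, 0.0491]
tool_rot: [0.038, -3.136, -0.0]
contact_force: [-9.2, -0.5, 7.1]
opening: -0.0002
grip_force: 4.8
```

```bash
python3 -m jog '[[[-0.002,0,0],[0,0,0]],[[-0.002,0,0],[0,0,0]],[[-0.002,0,0],[0,0,0]]]'; python3 -m jog '[[[0.01,0,0],[0,0,0]],[[0.03,0,0],[0,0,0]],[[0.03,0,-0.04],[0,0,0]],[[0.03,0,-0.06],[0,0,0]],[[0.03,0,-0.06],[0,0,0]]]'; python3 - <<'E'
from h import *
for n,(a,b,c,e) in {"scene":(150,300,210,410),"top":(190,335,238,430)}.items():
    im=optics.get_image(n)["image"][a:b,c:e]
    cv2.imwrite(f"pics/{n}3.png",cv2.resize(im,None,fx=4,fy=4,interpolation=cv2.INTER_CUBIC))
E
```

```text
t: 6.25
tool_pos: [0.5101, -0.016, 0.0491]
tool_rot: [0.039, -3.131, 0.0]
contact_force: [-17.7, -0.6, 13.8]
opening: 0.0002
grip_force: 8.8
t: 6.75
tool_pos: [0.4869, -0.0173, 0.1135]
tool_rot: [-0.038, 3.132, -0.003]
contact_force: [1.3, 0.3, -0.2]
opening: 0.0
grip_force: 0.0
```

View pics/scene3.png

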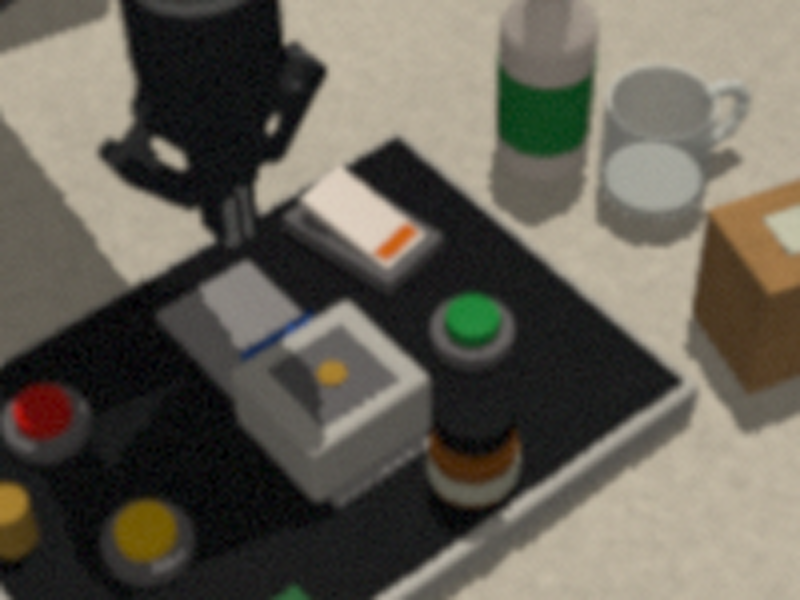

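The slide is home: tab against the box (280,335), and 18 N was felt at the stop. Now above the green key (472,318).

```bash
python3 -m jog '[[[0,0,-0.03],[0,0,0]],[[-0.03,0.035,-0.03],[0,0,0]],[[-0.06,0.07,-0.03],[0,0,0]],[[-0.085,0.097,-0.03],[0,0,0]],[[-0.085,0.097,-0.03],[0,0,0]]]'; python3 -m jog '[[[0,0,0.03],[0,0,0]],[[0,0,0.055],[0,0,0]],[[0,0,0.055],[0,0,0]]]';python3 - <<'E'
from h import *
print(rel([.5693,.0817,.046]))
E
```

```text
t: 7.35
tool_pos: [0.5675, 0.0851, 0.1373]
tool_rot: [0.043, -3.14, -0.002]
contact_force: [-0.6, -0.1, -0.3]
opening: 0.0
grip_force: 0.0
t: 7.65
tool_pos: [0.5618, 0.0819, 0.0782]
tool_rot: [0.037, -3.13, 0.0]
contact_force: [-0.7, 0.1, 0.2]
opening: -0.0
grip_force: 0.0
[-0.00789076 -0.00035282  0.03215562]
```

```bash
python3 -m jog '[[[-0.005,0,0.01],[0,0,0]],[[-0.005,0,0.02],[0,0,0]],[[-0.005,0,0.027],[0,0,0]],[[-0.005,0,0.03],[0,0,0]],[[-0.005,0,0.032],[0,0,0]]]'; python3 -m jog '[[[0,0,0.001],[0,0,0]],[[0,0,0.002],[0,0,0]],[[0,0,0.002],[0,0,0]]]'
```

```text
t: 8.15
tool_pos: [0.5714, 0.0824, 0.0523]
tool_rot: [-0.038, 3.141, -0.0]
contact_force: [0.1, 0.5, 0.2]
opening: 0.0005
grip_force: 0.0
t: 8.45
tool_pos: [0.5715, 0.0824, 0.0508]
tool_rot: [-0.038, 3.141, -0.0]
contact_force: [-1.5, -0.9, 2.1]
opening: -0.0002
grip_force: 1.0
```

Just touching; press down about 6–7 mm.

```bash
python3 -m jog '[[[0,0,0.002],[0,0,0]],[[0,0,0.004],[0,0,0]],[[0,0,0.006],[0,0,0]],[[0,0,0.007],[0,0,0]],[[0,0,0.007],[0,0,0]]]'
```

```text
t: 8.95
tool_pos: [0.5719, 0.0825, 0.0458]
tool_rot: [0.038, -3.141, 0.0]
contact_force: [-6.8, -0.8, 17.1]
opening: 0.0002
grip_force: 8.0
```

Bottomed (17 N). Hold over 2 s, then release.

```bash
python3 -m jog '[[[0,0,0],[0,0,0]],[[0,0,0],[0,0,0]],[[0,0,0],[0,0,0]],[[0,0,0],[0,0,0]],[[0,0,0],[0,0,0]]]'; python3 -m jog '[[[0,0,0],[0,0,0]],[[0,0,0],[0,0,0]],[[0,0,0],[0,0,0]],[[0,0,0],[0,0,0]],[[0,0,0],[0,0,0]]]'; python3 -m jog '[[[0,0,0],[0,0,0]],[[0,0,0],[0,0,0]],[[0,0,0],[0,0,0]],[[0,0,0],[0,0,0]],[[0,0,0],[0,0,0]]]'; python3 -m jog '[[[0,0,0],[0,0,0]],[[0,0,0],[0,0,0]],[[0,0,0],[0,0,0]],[[0,0,0],[0,0,0]],[[0,0,0],[0,0,0]]]'; python3 -m jog '[[[0,0,-0.02],[0,0,0]],[[0,0,-0.05],[0,0,0]],[[0,0,-0.09],[0,0,0]],[[0,0,-0.12],[0,0,0]],[[0,0,-0.12],[0,0,0]]]'; python3 - <<'E'
from h import *
im=optics.get_image("scene")["image"][150:300,210:410]
cv2.imwrite("pics/s5.png",cv2.resize(im,None,fx=4,fy=4,interpolation=cv2.INTER_CUBIC))
E
```

```text
t: 9.45
tool_pos: [0.5719, 0.0825, 0.0458]
tool_rot: [-0.038, 3.141, -0.0]
contact_force: [-8.2, -0.3, 16.7]
opening: 0.0003
grip_force: 7.9
t: 9.95
tool_pos: [0.5718, 0.0825, 0.0458]
tool_rot: [0.038, -3.141, 0.0]
contact_force: [-7.5, -1.1, 15.5]
opening: -0.0
grip_force: 7.9
t: 10.45
tool_pos: [0.5719, 0.0825, 0.0459]
tool_rot: [-0.038, 3.141, -0.0]
contact_force: [-7.7, -0.2, 15.8]
opening: -0.0001
grip_force: 7.9
t: 10.95
tool_pos: [0.5719, 0.0825, 0.0458]
tool_rot: [-0.038, 3.141, -0.0]
contact_force: [-8.0, -0.4, 15.9]
opening: -0.0
grip_force: 7.9
t: 11.45
tool_pos: [0.5747, 0.0826, 0.1691]
tool_rot: [-0.038, 3.131, 0.0]
contact_force: [0.8, 0.5, 0.2]
opening: -0.0004
grip_force: 0.0
```

View pics/s5.png

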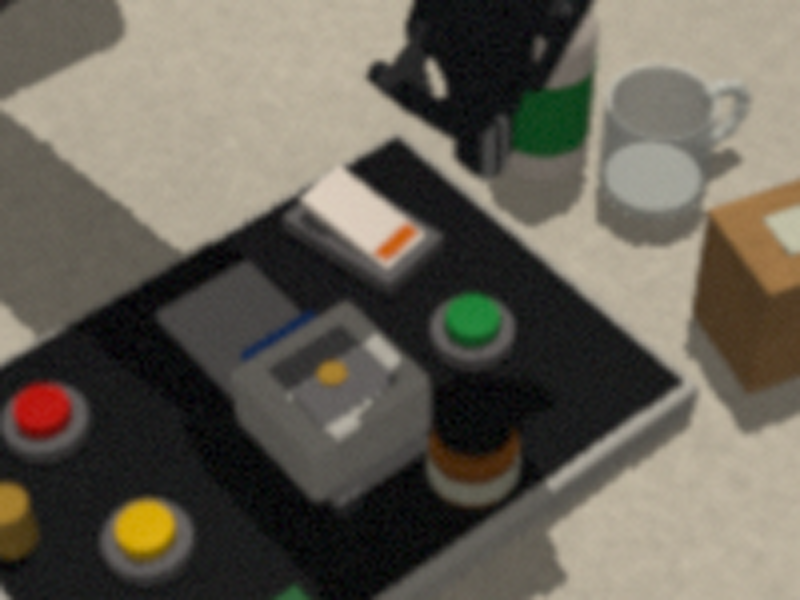

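The green key is up (472,318), the rocker tipped (396,242), the slide in (280,335), and the jar and bottles are where they were.

```bash
python3 -c "
from station import job; print(job.finish_job())"
```

```text
the job is handed in; nothing more can be done
None
```

I tipped the rocker over, pushed the coin slide home, held the green key down for about 2 s and let it up. The red and yellow keys were not pressed, and nothing loose in view had moved in the last close-up. The job is handed in; no verdict was returned.

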